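# Nest the drained beakers mouth down

### The arm

A 7-joint arm with a two-finger parallel gripper is mounted at the origin on the work surface. World frame = base frame: x ahead of the robot, y to its left, z up, the work surface at z = 0. Lengths are in m, angles in rad, forces in N, time in s.
With the tool pointing down it reaches from about 0.4 to 0.9 m from the base axis. Payload 5.5 kg.
Tool frame: the origin (TCP) lies at the very end of the fingers, on their centre line; the grasp point (between the pads) lies 19 mm behind it (bot.pinch_z is the z of the grasp point in the tool frame, in m); z points along the fingers, y is the line along which they close (so a half turn about z gives the same grasp; the last joint's range is limited). The gripper opens to 85 mm and grips with 20 to 120 N. Pads are 22 mm wide; open, the fingers measure 114 mm over their backs; the gripper's body (76 mm by 85 mm) begins 54 mm behind the grasp point. The pads swing forward as they close: fully open they stand 13 mm farther back than shut.
Start: joints at [-0.952, 0.501, -0.427, 1.55, 0.221, 1.138, -0.21], TCP at [0.226, 0.609, 0.231] pointing down, gripper open.
Joint ranges: [-2.88, 2.88], [-0.31, 2.03], [-1.54, 1.56], [0.2, 2.42], [-1.41, 4.55], [0.19, 2.02], [-2.57, 2.57]. Speed limits (rad/s): [2.57, 2.57, 3.14, 3.14, 3.14, 3.14, 3.14].

### API

Orientations are given as a rotation vector (axis times angle).
In Python, from workcell import bot gives the robot as it stands. The module is installed in compiled form; this text tells all that it offers. Calls block until the motion is done:
- bot.movep(position, orientation): joint-space move of the TCP to a pose.
- bot.move_straight(position, orientation=None, rate=0.15): straight line of the TCP; orientation=None keeps the orientation; rate is the mean speed in m/s.
- bot.goto_joints(angles): joint-space move.
- bot.command_gripper(opening, grip_force=None): finger opening in m; grip_force is the grip in N (None keeps the last); returns when the fingers have stopped.
- bot.sleep(seconds).
- bot.ik(position, orientation): joint angles nearest the present ones, or None.
- bot.observe(): the state.
- bot.grab_frame(name): name is "scene" or "top" or "wrist"; returns the picture (420x560x3 uint8, red, green, blue); there is no depth.
- bot.camera_info(name): a dict with "vertical_fov" (degrees; the focal length in pixels is half the picture's height over the tangent of half this angle, whatever the lens; pixels are square), "cx", "cy" (the principal point, pixels), "rvec" (rotation vector, rad) and "tvec" (3), from world to camera coordinates, as OpenCV has them; the wrist camera has in their place "mount" (4x4, takes a point from camera to tool coordinates, whose origin is the TCP and whose axes are the flange's). Camera axes: x right, y down, z forward; pixel columns grow to the right and rows downward; lengths in m; the calibration is good to about 2 mm. A picture is of the moment at which its call begins: read the wrist's pose just before it. camera_info takes no time and is no camera call.
A pose or a line that the arm cannot do raises bot.Unreachable and nothing moves.
- bot.close_job(): hands the job in; it is judged then, once.
Trained networks look in the newest picture that a camera, given by its name, has taken for a name from the list of things; names that differ only in an ending like _2 or _b are one class to them, and where a whole thing is asked for, a point or a joint stands for the part that bears it (a point fixed in the world has none). Each returns a list of dicts, best first, with "score" (0 to 1); they miss things now and then, are a little off and sometimes report something else, mostly with a low value. They report only what shows in the picture. A call takes as long as a camera call. They do not tell look-alikes from the thing itself.
- bot.masks_of(camera, name): "pixels" (420x560 bool, what is visible of it) and "at" ([column, row] as shares, 0 to 1, of the picture: columns of its width, rows of its height, amid what is visible of it).
- bot.landmark_of(camera, name): "at" ([column, row] as shares, 0 to 1, of the picture: columns of its width, rows of its height: a listed point, or the origin of a listed thing).
The state is a dict: "t": time; "qpos": joint angles; "joint_vel": joint speeds; "joint_efforts": joint torques, N m; "tool_pos": TCP position; "ee_rot": TCP orientation; "ft_force": force on the tool from outside, world axes, zero at the start; "wrist_torque": the same for the moment, N m; "opening": finger opening in m; "finger_force": force on a finger pad.
Only numpy, scipy, OpenCV 4.12 (cv2) and the standard library are available. Lean on these libraries where they do the work, as an engineer would, in place of code of your own. Each camera call takes 0.05 s, during which the arm holds its last target. There are 200 camera calls.

### The job

Nest the three clean plastic beakers on the steel tray, all mouth down so no dust gets in: first put the middle-sized beaker, which is lying on its side, over the small one on the tray, then put the large one over both. Lower each one gently, without dropping it, until its rim is flat on the tray, and let go; leave the tube rack, the specimen pot and the computer mouse where they are.

Things in the scene. Friction and masses are not known exactly. Their poses are not given: they have to be found in the camera images.
- small: Small white plastic beaker, a straight round cup: outside diameter 42 mm, height 58 mm, wall 2 mm, about 30 g. Stands mouth down on the tray. Origin: centre of its mouth (rim plane). z axis: from the mouth to the closed base (up when mouth down). On all three beakers the spout, rim bead and the graduation marks are looks only and touch nothing.
- middle: Middle white plastic beaker: outside diameter 51 mm, inside 47 mm, height 70 mm, base 2.5 mm thick, about 42 g; 2 mm clear round the small one. Starts lying on its side on the bench, left or right of the tray, closed base to the robot's right (-y, within 30 degrees), mouth to its left. Origin: centre of its mouth. z axis: from the mouth to the closed base (level while lying, up when mouth down).
- large: Large white plastic beaker: outside diameter 60 mm, inside 56 mm, height 82 mm, base 2.5 mm thick, about 58 g; about 2 mm clear all round the middle one. Starts standing mouth down on the bench, on the other side of the tray from the middle one. Origin: centre of its mouth. z axis: from the mouth to the closed base (up when mouth down).
- tray: Shallow stainless steel tray fixed on the bench, 160 mm (its x) by 200 mm (its y), rim 14 mm high, walls 3 mm. Origin: centre of its underside, on the bench.
- tray_in (a point): Centre of the tray's flat floor, 3 mm above the bench; axes as the tray's.
- tube_rack: Bystander: white rack, 100 mm (x) by 200 mm (y), with capped blood tubes up to 88 mm high, beyond the tray on the right. Origin: centre of its underside.
- specimen_pot: Bystander: capped specimen pot, 44 mm across the cap, 56 mm high, beyond the tray on the left. Origin: centre of its underside.
- mouse: Bystander: black computer mouse, 105 by 58 mm, 32 mm high, beyond the tray. Origin: centre of its underside.
Not all that is in view belongs to the job. What is shaped like the large but turquoise is not meant.

How it is judged:
On the way, in this order (a step that is already met when the one before it is completed fails the run):
1. the middle beaker is mouth down over the small one, its rim flat on the tray floor (angle between each of middle, small's own z axis and vertical below 0.06 rad and z of middle in the frame of tray_in between -0.004 and 0.004 m and horizontal distance between middle and small below 0.006 m and z of small in the frame of tray_in between -0.004 and 0.004 m and contact force between the fingers and middle below 0.2 N), for 0.2 s.
2. the large beaker is mouth down over both, its rim flat on the tray floor (angle between each of large, middle's own z axis and vertical below 0.06 rad and z of large in the frame of tray_in between -0.004 and 0.004 m and horizontal distance between large and middle below 0.006 m and z of middle in the frame of tray_in between -0.004 and 0.004 m and horizontal distance between middle and small below 0.006 m), for 0.2 s.
At the end, for the whole second after the job is handed in: All three beakers stand mouth down on the tray, nested in size order: upright within 0.06 rad, rims within 4 mm of the tray floor, centres of neighbours within 6 mm of each other, the nest's centre within 60 mm (tray x) and 80 mm (tray y) of the tray's centre, at rest and let go (all of step 2 and angle between small's own z axis and vertical below 0.06 rad and z of small in the frame of tray_in between -0.004 and 0.004 m and x of small in the frame of tray_in between -0.06 and 0.06 m and y of small in the frame of tray_in between -0.08 and 0.08 m and linear speed of each of small, middle, large below 0.02 m/s and contact force between the fingers and small below 0.2 N and contact force between the fingers and middle below 0.2 N and contact force between the fingers and large below 0.2 N); the robot touches nothing.
It fails at once if the tube rack, the specimen pot or the mouse is moved by more than 20 mm (distance of any of tube_rack, specimen_pot, mouse from where it was at the start of the episode above 0.02 m).
It fails at once if the middle beaker is dropped: out of the fingers it falls or flies faster than 0.4 m/s (a drop of 8 mm) (linear speed of middle above 0.4 m/s and contact force between the fingers and middle below 0.2 N).
It fails at once if the large beaker is dropped: out of the fingers it falls or flies faster than 0.4 m/s (a drop of 8 mm) (linear speed of large above 0.4 m/s and contact force between the fingers and large below 0.2 N).
It fails at once if the middle beaker is pressed with more than 60 N on the tray or the small beaker (contact force between middle and small above 60 N or contact force between middle and tray above 60 N).
It fails at once if the large beaker is pressed with more than 60 N on the tray or the middle beaker (contact force between large and middle above 60 N or contact force between large and tray above 60 N).
It also fails if it takes over 64 s, if anything falls off the work surface, if the arm or the gripper's body presses on something with over 40 N, if the wrist force passes 120 N, or if a joint passes its speed limit or range.

## Working session

There is one attempt and no reset: what is moved stays moved. The work goes in short steps, each a Python script; the robot and the scene stay as the last script left them, time stands still between calls to the robot, and variables do not carry over. Pictures are saved under pics/ and viewed, at most 10 in all, crops included, and the job is handed in when it is done.

```bash
mkdir -p pics; python3 - <<'E'
from workcell import bot
import cv2, numpy as np
ims=[]
for c in ["scene","top"]:
    im=bot.grab_frame(c); cv2.imwrite(f"pics/{c}0.png",im[:,:,::-1])
    i=bot.camera_info(c); print(c,i)
    for n in ["small","middle","large","tray","tube_rack","specimen_pot","mouse"]:
        print(n,[(round(d["score"],2),np.round(d["at"]*np.array([560,420]),1).tolist(),int(d["pixels"].sum())) for d in bot.masks_of(c,n)], "LM",[(round(d["score"],2),np.round(d["at"]*np.array([560,420]),1).tolist()) for d in bot.landmark_of(c,n)])
print(bot.camera_info("wrist"),bot.observe(),bot.pinch_z)
E
```

```text
scene {'vertical_fov': 53.608102013578716, 'cx': 278.60741825066077, 'cy': 210.65978137024547, 'rvec': array([ 2.12167877,  1.01700245, -0.4590142 ]), 'tvec': array([-0.42560119, -0.271269  ,  1.50870585])}
small [(0.91, [257.3, 204.8], 337), (0.49, [319.7, 153.2], 546)] LM [(0.56, [254.9, 211.9])]
middle [(0.95, [137.1, 243.7], 597), (0.69, [247.2, 217.2], 2593)] LM []
large [(0.82, [348.1, 167.9], 591), (0.8, [344.5, 140.5], 493), (0.66, [319.7, 155.4], 544)] LM [(0.97, [321.0, 161.6]), (0.65, [343.0, 152.0])]
tray [(0.88, [254.3, 215.8], 2577)] LM [(0.61, [256.5, 212.2]), (0.42, [178.0, 321.0])]
tube_rack [(0.65, [174.2, 316.4], 5228)] LM [(0.74, [179.5, 321.7]), (0.73, [333.3, 210.5])]
specimen_pot [(0.7, [334.2, 200.6], 307)] LM [(0.58, [335.1, 210.8])]
mouse [(0.9, [327.3, 247.1], 702)] LM [(0.92, [323.6, 247.6])]
top {'vertical_fov': 52.77380272115929, 'cx': 284.67867561692424, 'cy': 205.3886420089569, 'rvec': array([ 2.16988785, -2.10984599,  0.18435663]), 'tvec': array([0.04647729, 0.61534962, 0.97418146])}
small [(0.63, [298.7, 235.1], 252)] LM [(0.75, [299.9, 237.2])]
midd
[... 944 characters left out ...]
1.5, 'qpos': array([-0.95177841,  0.50093128, -0.42698938,  1.55035714,  0.22078732,
        1.13830753, -0.2103127 ]), 'joint_vel': array([-0.00015173,  0.0023485 ,  0.00054026,  0.00170406, -0.00046971,
       -0.00102499,  0.00064783]), 'joint_efforts': array([-5.29980589e-04, -5.69362521e+01, -5.81060484e+00, -2.81327283e+01,
        1.27186623e-02,  1.90330386e-03, -2.80778217e-06]), 'tool_pos': array([0.22640592, 0.60931284, 0.23130696]), 'ee_rot': array([-5.55975442e-01, -3.09195455e+00, -4.05830116e-05]), 'ft_force': array([0.14680406, 0.08876058, 0.28624918]), 'wrist_torque': array([ 0.00325513, -0.02139696,  0.04033858]), 'finger_force': 0.0, 'opening': 0.08526507317036891} -0.0187
```

```bash
python3 - <<'E'
import cv2, numpy as np
t=cv2.imread("pics/top0.png"); s=cv2.imread("pics/scene0.png")
a=cv2.resize(t[130:310,90:490],(800,360),interpolation=cv2.INTER_CUBIC)
b=cv2.resize(s[110:290,90:490],(533,240),interpolation=cv2.INTER_CUBIC)
o=np.zeros((600,800,3),np.uint8);o[:360]=a;o[360:,:533]=b
l=cv2.resize(s[125:190,295:370],(267,231),interpolation=cv2.INTER_CUBIC);o[360:591,533:]=l
cv2.imwrite("pics/both.png",o)
E
```

```text
(no output)
```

View pics/both.png

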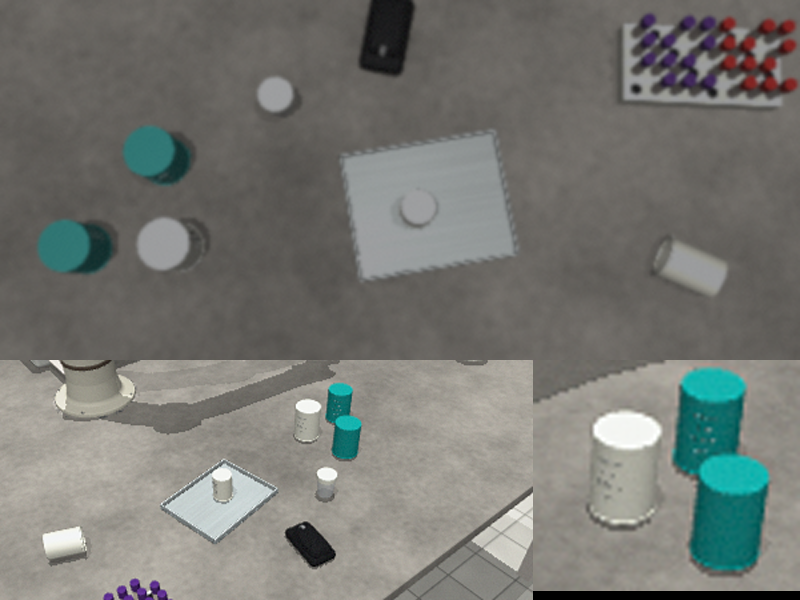

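The top view shows three things shaped like the large beaker. Two are turquoise, at top (168,206) and (125,253), which match scene (348,168) and (344,140). The third is white, at top (171,251) and scene (320,155). The white one is the one meant, and the enlarged crop confirms it. The middle beaker lies at top (437,264), with its mouth to the left. The small one stands on the tray at top (299,234).

```bash
cat > h.py <<'E'
from workcell import bot
import cv2, numpy as np
from scipy.spatial.transform import Rotation as R
def cam(c, st=None):
    i=bot.camera_info(c); f=210/np.tan(np.radians(i["vertical_fov"]/2))
    K=np.array([[f,0,i["cx"]],[0,f,i["cy"]],[0,0,1.]])
    if c=="wrist":
        T=np.eye(4);T[:3,:3]=R.from_rotvec(st["ee_rot"]).as_matrix();T[:3,3]=st["tool_pos"]
        W=np.linalg.inv(T@i["mount"])
    else:
        W=np.eye(4);W[:3,:3]=R.from_rotvec(i["rvec"]).as_matrix();W[:3,3]=i["tvec"]
    return K,W
def tri(l):   # [(K,W,px),...]
    A=[]
    for K,W,p in l:
        P=K@W[:3]; A+=[p[0]*P[2]-P[0],p[1]*P[2]-P[1]]
    v=np.linalg.svd(np.array(A))[2][-1]; return v[:3]/v[3]
def onz(K,W,p,z):
    d=W[:3,:3].T@np.linalg.inv(K)@[p[0],p[1],1]; c=-W[:3,:3].T@W[:3,3]
    return c+d*(z-c[2])/d[2]
def proj(K,W,X):
    x=K@(W[:3,:3]@X+W[:3,3]); return x[:2]/x[2]
def down(yaw):  # tool z down, tool y (closing line) at angle yaw+90deg from world x
    c,s=np.cos(yaw),np.sin(yaw)
    return R.from_matrix(np.array([[c,s,0],[s,-c,0],[0,0,-1.]])).as_rotvec()
def frame(z,y):
    z=z/np.linalg.norm(z); y=y-z*(y@z); y/=np.linalg.norm(y)
    return R.from_matrix(np.stack([np.cross(y,z),y,z],1)).as_rotvec()
E
python3 - <<'E'
from h import *
s=cam("scene");t=cam("top")
for n,a,b,z in [("small",(256.6,194),(299.5,234),.061),("large",(321.4,144.7),(171.5,251.5),.082),("turq1",(348.5,158),(165,206),.08),("turq2",(344,131),(123,253),.08),("mid",(137.1,243.7),(438,265.5),.0255),("tray",(254.3,215.8),(304.5,232.5),.003)]:
    print(n,tri([(*s,a),(*t,b)]).round(4),onz(*t,b,z).round(4),onz(*s,a,z).round(4))
m=[onz(*t,p,.0255)[:2] for p in [(90+663/2,130+254/2),(90+716/2,130+281/2)]]; d=m[1]-m[0]
print(np.array(m).round(3),np.linalg.norm(d),np.degrees(np.arctan2(d[1],d[0])))
print(R.from_rotvec(bot.observe()["ee_rot"]).as_matrix().round(2))
for yaw in np.arange(-180,181,30):
    y=np.radians(yaw)
    print(yaw,[bot.ik(np.array(p),down(y)) is not None for p in [(m[0][0],m[0][1],.15),(.6,.0,.15),(.6,.0,.05),(onz(*t,(171.5,251.5),.08)[0],onz(*t,(171.5,251.5),.08)[1],.05)]])
E
```

```text
small [0.5451 0.0286 0.0642] [0.5444 0.0268 0.061 ] [0.543  0.0325 0.061 ]
large [0.4946 0.3222 0.0797] [0.4938 0.3207 0.082 ] [0.4975 0.3209 0.082 ]
turq1 [0.5984 0.3429 0.0769] [0.5993 0.3439 0.08  ] [0.6005 0.337  0.08  ]
turq2 [0.4874 0.4306 0.0845] [0.4874 0.432  0.08  ] [0.4826 0.4367 0.08  ]
mid [ 0.4815 -0.3072  0.0348] [ 0.4806 -0.3131  0.0255] [ 0.4743 -0.303   0.0255]
tray [ 0.5548  0.0119 -0.002 ] [0.5541 0.0119 0.003 ] [0.5595 0.0092 0.003 ]
[[ 0.5   -0.273]
 [ 0.469 -0.337]] 0.07075682398361 -115.8127584536445
[[-0.94  0.35 -0.  ]
 [ 0.35  0.94  0.  ]
 [ 0.    0.   -1.  ]]
-180 [True, True, True, True]
-150 [True, True, True, True]
-120 [True, True, True, True]
-90 [True, True, True, True]
-60 [True, True, True, True]
-30 [True, True, True, True]
0 [True, True, True, True]
30 [True, True, True, True]
60 [True, True, True, True]
90 [True, True, True, True]
120 [True, True, True, True]
150 [True, True, True, True]
180 [True, True, True, True]
```

Heights agree with the text: small top about 0.063, large top about 0.08. Next I take a wrist check of the small beaker, then centre it by squeezing it in two perpendicular directions.

```bash
python3 - <<'E'
from h import *
p=np.array([.545,.0285])
A=np.radians(160)
bot.movep([*p,.17],down(A)); bot.command_gripper(.065,20)
for dx in (0,):
    st=bot.observe(); im=bot.grab_frame("wrist"); cv2.imwrite("pics/w1.png",im[:,:,::-1])
    print(st["t"],st["qpos"].round(2),st["tool_pos"])
    k=cam("wrist",st); print("expected px",proj(*k,np.array([*p,.061])))
    for d in bot.masks_of("wrist","small"):
        ys,xs=np.nonzero(d["pixels"]); print(d["score"],d["at"]*np.array([560,420]),xs.min(),xs.max(),ys.min(),ys.max())
    for n in("small","tray"): print(n,[(d["score"],d["at"]*np.array([560,420]),onz(*k,d["at"]*np.array([560,420]),.003)) for d in bot.landmark_of("wrist",n)])
for y in (A,A-np.pi/2):
    j=bot.ik([*p,.10],down(y)); print(y, None if j is None else j.round(2))
E
```

```text
4.2083 [-0.01  0.36 -0.12  1.88  0.05  0.91  1.07] [0.54501933 0.02882062 0.17001003]
expected px [280.82020187 207.36695334]
0.59 [277.2   201.516] 251 308 166 235
0.36 [529.312 276.612] 492 559 242 311
small [(0.68, array([275.912, 190.218]), array([0.54408439, 0.02453232, 0.003     ]))]
tray []
2.792526803190927 [-0.01  0.46 -0.11  1.93  0.07  0.76  1.06]
1.2217304763960306 [-0.25  0.46  0.19  1.94 -0.12  0.76 -0.35]
```

View pics/w1.png

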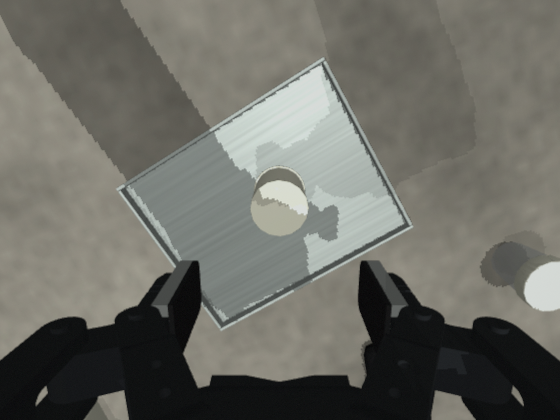

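The wrist view shows the small beaker's top disc at (279,208), against an expected (281,207), so it is well located. Squeezing it now.

```bash
python3 - <<'E'
from h import *
p=np.array([.545,.0285]); A=np.radians(160)
for y in (A,A-np.pi/2):
    bot.movep([*p,.10],down(y)); bot.move_straight([*p,.026],rate=.2)
    bot.command_gripper(.035,20); o=bot.observe(); print(o["opening"],o["finger_force"],o["tool_pos"],o["ft_force"])
    bot.command_gripper(.065); bot.move_straight([*p,.10],rate=.25)
# fly to middle, look
m=np.array([.484,-.305])
bot.movep([m[0],m[1],.17],down(np.radians(154.2)))
for i,dz in enumerate((0,)):
    st=bot.observe(); im=bot.grab_frame("wrist"); cv2.imwrite("pics/w2.png",im[:,:,::-1]); k=cam("wrist",st)
    for d in bot.masks_of("wrist","middle"):
        c,(w,h),a=cv2.minAreaRect(np.argwhere(d["pixels"])[:,::-1].astype(np.float32)); 
        print(d["score"],d["pixels"].sum(),"rect",c,w,h,a,cv2.boxPoints(((c),(w,h),a)).round(1).tolist())
    print([(d["score"],d["at"]*np.array([560,420]),onz(*k,d["at"]*np.array([560,420]),.0255)) for d in bot.landmark_of("wrist","middle")])
print(bot.observe()["t"],bot.observe()["qpos"].round(2),st["tool_pos"])
E
```

```text
0.04188211284850128 20.507219641003758 [0.54693099 0.02866153 0.02813174] [-1.72978177 -0.55516195  7.53289451]
0.04149680325023503 20.834154901094735 [0.54650321 0.02852312 0.0276178 ] [-0.52900689 -0.45684152  6.93878602]
0.62 5941 rect (278.32586669921875, 198.4213409423828) 67.17224884033203 95.85199737548828 84.5596694946289 [[227.39999389648438, 169.5], [322.8999938964844, 160.39999389648438], [329.20001220703125, 227.3000030517578], [233.8000030517578, 236.39999389648438]]
[(0.94, array([324.576, 192.906]), array([ 0.49716275, -0.27127229,  0.0255    ]))]
11.1667 [ 0.48  0.4   0.04  1.82 -0.02  0.92  1.65] [ 0.4841196  -0.30394135  0.16928961]
```

View pics/w2.png

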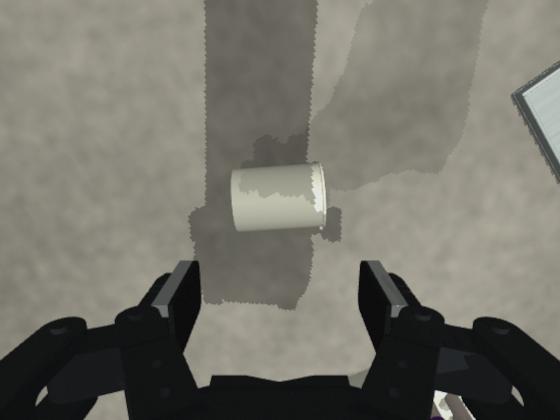

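The small beaker is centred: openings of 41.9 and 41.5 mm match its 42 mm diameter, and it stands at about (0.5466, 0.0286). In the wrist view the middle beaker spans u 232–326 and v 163–232, with its mouth to the right. I'll fit its silhouette and plan the tilted grasp.

```bash
python3 - <<'E'
from h import *
from scipy.optimize import minimize
st=bot.observe(); bot.grab_frame("wrist"); ms=bot.masks_of("wrist","middle"); k=cam("wrist",st)
M=ms[0]["pixels"].astype(np.uint8); th=np.linspace(0,2*np.pi,60)
def sil(q):
    u=np.array([np.cos(q[2]),np.sin(q[2]),0]); v=np.array([-u[1],u[0],0])
    P=[np.array([q[0],q[1],.0255])+s*.035*u+.0255*(np.cos(t)*v+np.sin(t)*np.array([0,0,1])) for s in(-1,1) for t in th]
    h=cv2.convexHull(np.array([proj(*k,x) for x in P],np.float32))
    I=np.zeros_like(M); cv2.fillConvexPoly(I,np.round(h*16).astype(np.int32),1,shift=4); return I
f=lambda q:1-(sil(q)&M).sum()/(sil(q)|M).sum()
q0=np.array([.484,-.305,np.radians(-115.8)])
r=minimize(f,q0,method="Nelder-Mead",options=dict(initial_simplex=q0+np.vstack([np.zeros(3),np.diag([.006,.006,.1])]),maxiter=150))
q=r.x; print(q.round(4),np.degrees(q[2]),r.fun); np.save("mid.npy",q)
u=np.array([np.cos(q[2]),np.sin(q[2]),0]); Z=np.array([0,0,1.])
mouth=np.array([q[0],q[1],.0255])-.035*u; print("mouth",mouth)
S=np.array([.5466,.0286,.003])
qn=st["qpos"]
for al in (30,40,50,60):
  a=np.radians(al)
  for s in (1,-1):
    tz=-u*np.sin(a)-Z*np.cos(a); rv=frame(tz,s*np.cross(u,Z))
    g=mouth+.038*u; tcp=g+tz*.019
    jp=bot.ik(tcp,rv); jl=bot.ik(tcp+[0,0,.15],rv)
    if jp is None or jl is None: print(al,s,"no"); continue
    out=[]
    for ey in range(-180,180,30):
        e=np.array([np.cos(np.radians(ey)),np.sin(np.radians(ey)),0])
        tz2=e*np.cos(a)-Z*np.sin(a); rv2=frame(tz2,s*np.cross(e,Z))
        jj=[bot.ik(S+[0,0,.038+h]+tz2*.019,rv2) for h in (0,.1)]
        if jj[0] is not None and jj[1] is not None: out.append((ey,float(np.abs(jj[1]-jl).max().round(2)),float(np.abs(jj[1]-jj[0]).max().round(2))))
    print(al,s,jp.round(2),np.abs(jp-qn).max().round(2),out)
E
```

```text
[ 0.4844 -0.306  -1.9541] -111.96095510216999 0.027401782766589666
mouth [ 0.49748607 -0.2735486   0.0255    ]
30 1 [ 0.07  1.2   1.12  1.77 -1.39  1.59 -1.81] 3.47 [(-150, 3.64, 0.14), (-120, 3.84, 0.15), (-90, 3.91, 0.17), (-60, 3.88, 0.21), (60, 3.07, 0.77), (90, 2.92, 0.18), (120, 2.95, 0.15), (150, 3.09, 0.14)]
30 -1 [ 0.69  0.79  0.15  1.75 -0.72  0.98  0.94] 0.71 [(-150, 1.87, 0.15), (-120, 1.73, 0.18), (-90, 1.75, 0.27), (-60, 1.99, 0.43), (-30, 2.76, 0.26), (60, 2.8, 4.47), (90, 2.65, 0.22), (120, 2.58, 0.16), (150, 2.48, 0.22)]
40 1 [ 0.27  1.12  0.9   1.7  -1.3   1.59 -1.81] 3.46 [(-180, 3.28, 0.13), (-150, 3.56, 0.13), (-120, 3.79, 0.14), (-90, 3.92, 0.16), (-60, 3.96, 0.2), (-30, 3.85, 0.38), (60, 2.81, 0.24), (90, 2.77, 0.18), (120, 2.85, 0.15), (150, 3.03, 0.14)]
40 -1 [ 0.75  0.87  0.17  1.68 -0.82  1.15  1.05] 0.8 [(-180, 2.25, 0.13), (-150, 2.01, 0.15), (-120, 1.84, 0.17), (-90, 1.77, 0.23), (-60, 1.92, 0.66), (-30, 2.58, 0.62), (60, 3.03, 4.35), (90, 2.84, 0.22), (120, 2.64, 0.17), (150, 2.38, 0.15)]
50 1 [ 0.34  1.22  0.9   1.63 -1.37  1.78 -1.77] 3.42 [(-180, 3.2
[... 304 characters left out ...]
88, 0.17), (-90, 1.73, 0.2), (-60, 1.73, 0.24), (-30, 2.38, 0.51), (30, 2.64, 0.52), (60, 1.52, 0.21), (90, 2.94, 0.23), (120, 2.66, 0.19), (150, 2.35, 0.17)]
60 1 [ 0.52  1.21  0.68  1.54 -1.28  1.79 -1.79] 3.45 [(-180, 3.31, 0.15), (-150, 3.61, 0.14), (-120, 3.88, 0.14), (-90, 4.14, 0.16), (-60, 4.4, 0.23), (-30, 1.76, 3.63), (30, 1.96, 2.93), (60, 2.27, 0.25), (90, 2.52, 0.17), (120, 2.76, 0.16), (150, 3.02, 0.15)]
60 -1 [ 0.86  1.07  0.14  1.53 -0.93  1.47  1.17] 0.91 [(-180, 2.41, 0.14), (-150, 2.14, 0.15), (-120, 1.89, 0.16), (-90, 1.66, 0.2), (-60, 1.58, 0.28), (-30, 1.94, 1.39), (0, 2.33, 0.8), (30, 1.73, 0.97), (60, 1.55, 0.21), (90, 3.02, 0.45), (120, 2.66, 0.22), (150, 2.3, 0.19)]
```

```bash
python3 - <<'E'
from h import *
q=np.load("mid.npy"); u=np.array([np.cos(q[2]),np.sin(q[2]),0]); Z=np.array([0,0,1.]); a=np.radians(50)
mouth=np.array([q[0],q[1],.0255])-.035*u
tz=-u*np.sin(a)-Z*np.cos(a); rv=frame(tz,-np.cross(u,Z)); tcp=mouth+.038*u+tz*.017
bot.movep(tcp+[0,0,.09],rv); bot.command_gripper(.075); bot.move_straight(tcp,rate=.12)
print(bot.observe()["tool_pos"]-tcp,bot.observe()["ft_force"])
bot.command_gripper(.04,25); bot.sleep(.2); o=bot.observe()
print(o["opening"],o["finger_force"],o["tool_pos"]-tcp,o["ft_force"])
Ro=R.from_rotvec(o["ee_rot"]).as_matrix(); ty=Ro[:,1]; ub=np.cross(ty,Z); ub/=np.linalg.norm(ub); ub*=np.sign(ub@u)
print("tilt of closing line",ty[2],np.degrees(np.arctan2(ub[1],ub[0])))
# mouth point: on plane tool y=0, z=.0255, axial position as measured
c=o["tool_pos"]; n=np.array([ty[0],ty[1],0]); n/=np.linalg.norm(n)
m=mouth.copy(); m+=n*((c-m)@n)
B=np.eye(4);B[:3,:3]=np.stack([n,np.cross(ub,n),ub],1);B[:3,3]=m
T=np.eye(4);T[:3,:3]=Ro;T[:3,3]=c
np.save("TB.npy",np.linalg.inv(T)@B); print(m)
bot.move_straight(c+[0,0,.13],rate=.2); o=bot.observe(); print(o["opening"],o["finger_force"],o["ft_force"],o["t"])
im=bot.grab_frame("wrist"); s=bot.grab_frame("scene"); cv2.imwrite("pics/g.png",np.hstack([im,cv2.resize(s[120:330,60:340],None,fx=2,fy=2)])[:,:,::-1][:, :].copy()[::1]); 
g=cv2.imread("pics/g.png"); cv2.imwrite("pics/g2.png",cv2.resize(g,(800,300)))
E
```

```text
[ 0.0002706  -0.00033583  0.00042515] [0.27736003 0.79629205 0.06247755]
0.05021309138382133 28.023752511944622 [ 0.00047401 -0.000477    0.0009972 ] [-0.21737837 -2.19808216  6.11592035]
tilt of closing line 0.0014523353005603812 -111.97198398283237
[ 0.49806369 -0.27378164  0.0255    ]
0.05059526356824803 27.443188377110346 [-0.41267114  0.0657724  -0.9761977 ] 14.6
```

View pics/g2.png

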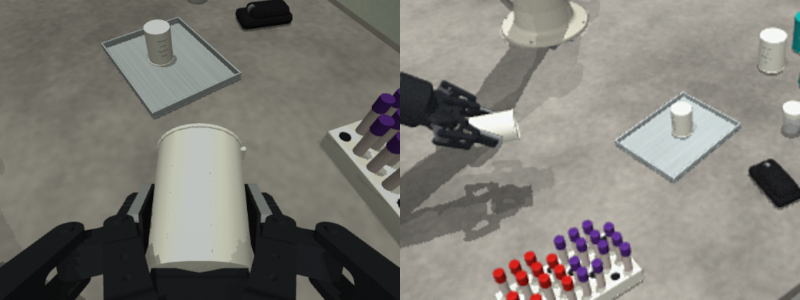

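The middle beaker is held firmly and level, 50.6 mm across the pads. Turning it mouth down and lowering it over the small one under force guard.

```bash
cat >> h.py <<'E'
def lower(pos,z0,z1,f0,lim=4,step=.004):
    """straight down from z0 to z1 in steps, stop on added force; returns last z"""
    z=z0
    while z>z1+1e-6:
        z=max(z-step,z1); bot.move_straight([pos[0],pos[1],z],rate=.08)
        o=bot.observe(); d=o["ft_force"]-f0
        if np.abs(d).max()>lim: print("contact",z,d.round(1),(o["tool_pos"]-[pos[0],pos[1],z]).round(4)); break
    return z
E
python3 - <<'E'
from h import *
TB=np.load("TB.npy"); S=np.array([.5466,.0286,.003]); Z=np.array([0,0,1.])
def tool(ey,mz):
    e=np.array([np.cos(ey),np.sin(ey),0]); n=np.cross(Z,e)  # choose beaker x so that tool z gets horizontal part e
    best=None
    for s in np.radians(np.arange(0,360,1)):
        Rb=R.from_euler("z",s).as_matrix(); t=Rb@TB[:3,:3].T[:,2]
        if best is None or t@e>best[0]: best=(t@e,Rb)
    B=np.eye(4);B[:3,:3]=best[1];B[:3,3]=[S[0],S[1],mz]
    T=B@np.linalg.inv(TB); return T[:3,3],R.from_matrix(T[:3,:3]).as_rotvec()
q=bot.observe()["qpos"]
for ey in (-90,-105,-75):
    p,r=tool(np.radians(ey),.13); j=bot.ik(p,r); p2,_=tool(np.radians(ey),.003); j2=bot.ik(p2,r)
    if j is not None and j2 is not None: print(ey,j.round(2),np.abs(j-q).max(),np.abs(j-j2).max()); break
bot.movep(p,r); bot.sleep(.3)
o=bot.observe(); print("pos err",o["tool_pos"]-p,"ang err",(R.from_rotvec(o["ee_rot"])*R.from_rotvec(r).inv()).magnitude(),o["t"],o["ft_force"])
np.save("hov.npy",np.concatenate([p,r,o["ft_force"],p2]))
im=bot.grab_frame("scene"); t=bot.grab_frame("top")
a=cv2.resize(im[140:240,190:323],(532,400),interpolation=cv2.INTER_CUBIC); b=cv2.resize(t[185:285,265:332],(268,400),interpolation=cv2.INTER_CUBIC)
cv2.imwrite("pics/h1.png",np.hstack([a,b])[:,:,::-1])
E
```

```text
-90 [-0.66  0.59  0.24  1.81  0.54  1.14 -0.76] 1.765477064901883 0.7253372606726525
pos err [-5.89313397e-05 -1.43155099e-03 -4.18866665e-05] ang err 0.002587489244513649 16.5583 [ 0.95812417 -0.54620399  0.02554072]
```

View pics/h1.png

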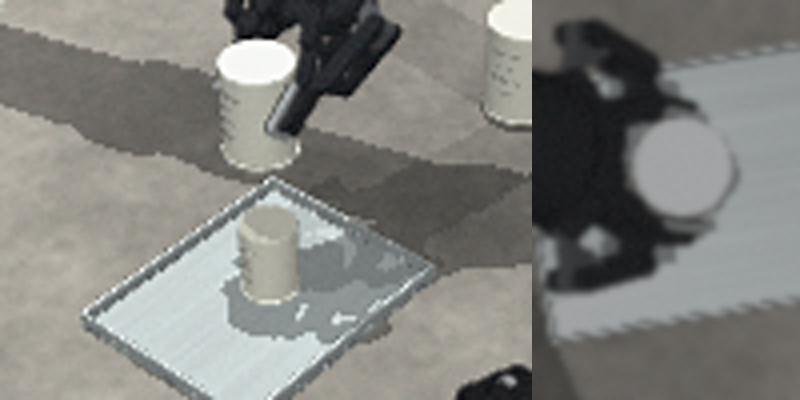

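The beaker is upright, mouth down, about 70 mm above the small one. I correct the steady-state error and lower it.

```bash
python3 - <<'E'
from h import *
h=np.load("hov.npy"); p,f0=h[:3],h[6:9]; S=p.copy()
tgt=lambda mz: p+[0,0,mz-.13]
cmd=tgt(.066); bot.move_straight(cmd,rate=.12); bot.sleep(.2)
for _ in range(2):
    e=bot.observe()["tool_pos"]-tgt(.066); print("err",e.round(4)); cmd=cmd-e; bot.move_straight(cmd,rate=.05); bot.sleep(.1)
o=bot.observe(); print("err",(o["tool_pos"]-tgt(.066)).round(4),o["ft_force"])
z=lower(cmd,cmd[2],cmd[2]-.0605,o["ft_force"])
o=bot.observe(); print("mouth z cmd",z-cmd[2]+.066,"actual",o["tool_pos"][2]-p[2]+.13,o["ft_force"],(o["tool_pos"]-p)[:2].round(4),o["opening"],o["t"])
np.save("cmd.npy",[cmd[0],cmd[1],z]); 
E
```

```text
err [0.0006 0.0002 0.0008]
err [-0.0005 -0.0001 -0.0006]
err [-0.     -0.     -0.0002] [ 0.0447491   0.08257127 -0.60003044]
mouth z cmd 0.005500000000000005 actual 0.005419517227599521 [ 1.00928645  0.94341987 -0.20330131] [ 0. -0.] 0.05036625257727023 22.2417
```

```bash
python3 - <<'E'
from h import *
c=np.load("cmd.npy"); p=np.load("hov.npy")[:3]; f0=bot.observe()["ft_force"]; z=c[2]
for i in range(14):
    z-=.0006; bot.move_straight([c[0],c[1],z],rate=.03); bot.sleep(.05); o=bot.observe(); d=o["ft_force"]-f0
    if d[2]>3: break
print(i,"mouth est",o["tool_pos"][2]-p[2]+.13,d.round(2),(o["tool_pos"]-[c[0],c[1],z]).round(4),o["t"])
im=bot.grab_frame("scene"); cv2.imwrite("pics/p1.png",cv2.resize(im[150:240,195:315],(800,600),interpolation=cv2.INTER_CUBIC)[:,:,::-1])
E
```

```text
1 mouth est 0.004544751170638239 [-1.63 -0.09  4.53] [0.0001 0.     0.0004] 22.8417
```

View pics/p1.png

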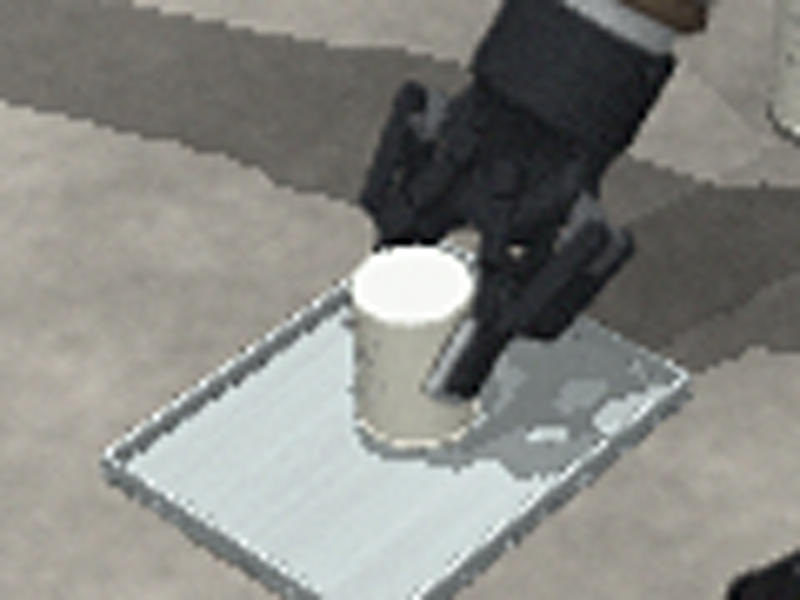

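The rim has touched the tray with 4.5 N, and the beaker stands upright over the small one. Releasing, backing off, then centring and gripping the white large beaker.

```bash
python3 - <<'E'
from h import *
L=np.array([.495,.322])
bot.command_gripper(.078); bot.sleep(.1); o=bot.observe(); print("released",o["opening"],o["finger_force"],o["ft_force"])
tz=R.from_rotvec(o["ee_rot"]).as_matrix()[:,2]
bot.move_straight(o["tool_pos"]-tz*.10,rate=.2)
st=bot.observe(); im=bot.grab_frame("wrist"); cv2.imwrite("pics/w3.png",im[:,:,::-1]); k=cam("wrist",st)
print("expect base centre px",proj(*k,np.array([.5466,.0286,.073])),st["t"])
q=st["qpos"]; c=[]
for y in np.radians([45,135,-45,-135]):
    j=bot.ik([*L,.15],down(y)); c.append((np.abs(j-q).max(),y))
c.sort(); y1=c[0][1]; y2=min((np.abs(bot.ik([*L,.15],down(y1+s*np.pi/2))[6]),y1+s*np.pi/2) for s in(1,-1))[1]
print(np.degrees([y1,y2]))
bot.movep([*L,.19],down(y1)); st=bot.observe(); g=bot.grab_frame("wrist"); k=cam("wrist",st)
cv2.imwrite("pics/w4.png",g[:,:,::-1]); print("expect large top px",proj(*k,np.array([*L,.082])),st["t"])
o=cv2.resize(np.hstack([im,g]),(800,300)); cv2.imwrite("pics/w34.png",o[:,:,::-1]); np.save("yaw.npy",[y1,y2])
for d in bot.masks_of("wrist","large"): print(d["score"],d["at"]*np.array([560,420]))
E
```

```text
released 0.07790581868716291 0.0 [-0.56667747 -0.03431625 -0.53591184]
expect base centre px [281.11859993 260.14831245] 24.0333
[ 45. 135.]
expect large top px [276.66341292 203.21326497] 25.0667
0.72 [364.784  63.882]
0.66 [151.872  89.586]
0.65 [276.024 196.518]
```

View pics/w34.png

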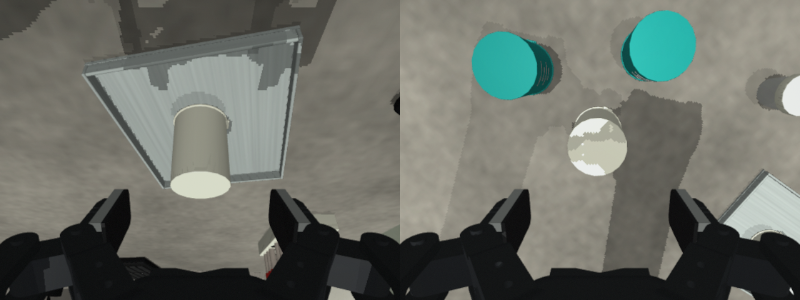

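The middle beaker stands upright on the tray, with its base centre at about (280,259) against an expected (281,260). The white large beaker's top is at (276,206) against an expected (277,203), and the turquoise ones are clear of the fingers.

```bash
python3 - <<'E'
from h import *
L=np.array([.495,.321]); y1,y2=np.load("yaw.npy"); N=np.array([.5466,.0286])
c=[]
for i,y in enumerate((y1,y2)):
    if i: bot.movep([*L,.115],down(y))
    bot.move_straight([*L,.040],rate=.15); bot.command_gripper(.052,25); bot.sleep(.15)
    o=bot.observe(); print(o["opening"],o["finger_force"],o["tool_pos"],o["ft_force"])
    c.append(o["tool_pos"])
    if not i: bot.command_gripper(.08); bot.move_straight([*L,.115],rate=.2)
# centre relative to tool: closing line of squeeze 1 fixes one direction, squeeze 2 the other
t1=R.from_rotvec(down(y1)).as_matrix()[:2,1]; t2=R.from_rotvec(down(y2)).as_matrix()[:2,1]
ctr=np.linalg.solve(np.array([t1,t2]),[t1@c[0][:2],t2@c[1][:2]]); off=ctr-c[1][:2]
print("centre",ctr,"off from tool",off,"grasp tcp z",c[1][2])
bot.move_straight(c[1]+[0,0,.14],rate=.25); o=bot.observe(); print(o["opening"],o["finger_force"],o["t"])
# hover over the nest, keep nearest yaw; offset turns with the tool
q=o["qpos"]; b=[]
for y in np.arange(0,360,15):
    d=np.radians(y); Rd=R.from_euler("z",d-y2).as_matrix()[:2,:2]; p=N-Rd@off
    j=bot.ik([*p,c[1][2]+.003+.10],down(d)); j2=bot.ik([*p,c[1][2]+.003],down(d))
    if j is not None and j2 is not None: b.append((np.abs(j-q).max()+np.abs(j-j2).max(),y,d,*p))
b.sort(); print(b[0]); _,_,d,x,yy=b[0]
bot.movep([x,yy,c[1][2]+.103],down(d)); bot.sleep(.2); o=bot.observe()
print("err",o["tool_pos"]-[x,yy,c[1][2]+.103],o["t"]); np.save("lg.npy",[x,yy,c[1][2]+.003])
s=bot.grab_frame("scene"); cv2.imwrite("pics/l1.png",cv2.resize(s[120:240,180:340],(800,600),interpolation=cv2.INTER_CUBIC)[:,:,::-1])
E
```

```text
0.059714029105645786 27.571122092194855 [0.49586273 0.32164988 0.04128566] [-0.40020476 -0.03798672  5.63242743]
0.059397133477938006 27.761010092217475 [0.49599417 0.32169913 0.04144822] [ 0.07298704 -0.1901181   6.2448846 ]
centre [0.49595308 0.32174023] off from tool [-4.10979746e-05  4.10979746e-05] grasp tcp z 0.04144822396209763
0.05968940418168569 27.196485847234726 30.7083
(np.float64(0.5341123123349478), np.int64(90), np.float64(1.5707963267948966), np.float64(0.5466), np.float64(0.028541878686968645))
err [0.00016168 0.00213061 0.00014427] 32.0583
```

View pics/l1.png

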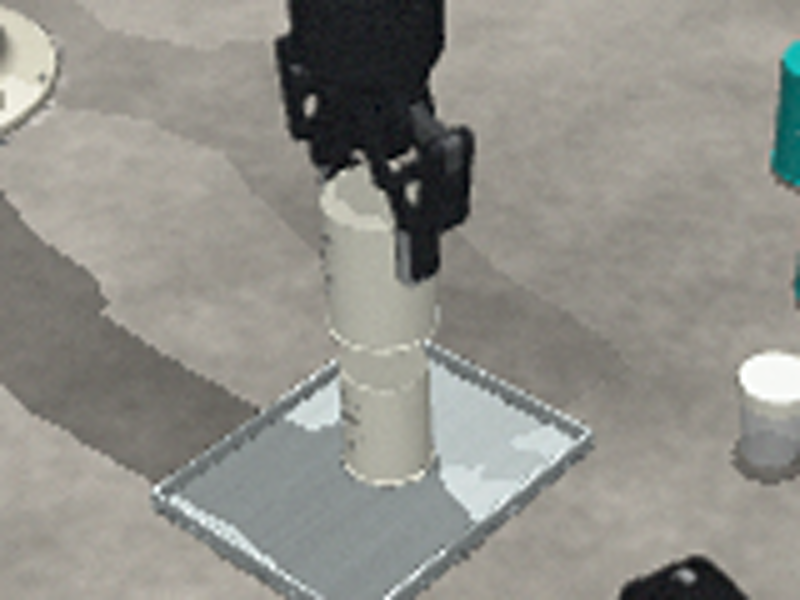

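The large beaker is upright right above the nest. I correct the error and lower it with force guarding.

```bash
python3 - <<'E'
from h import *
g=np.load("lg.npy"); tgt=g+[0,0,.077]; cmd=tgt.copy(); bot.move_straight(cmd,rate=.1); bot.sleep(.2)
for _ in range(2):
    e=bot.observe()["tool_pos"]-tgt; cmd-=e; bot.move_straight(cmd,rate=.05); bot.sleep(.15)
o=bot.observe(); print("err",(o["tool_pos"]-tgt).round(4)); f0=o["ft_force"]
z=lower(cmd,cmd[2],cmd[2]-.0745,f0)
o=bot.observe(); print("rim above floor est",o["tool_pos"][2]-g[2],o["ft_force"]-f0,(o["tool_pos"]-g)[:2].round(4),o["t"])
if z<cmd[2]-.07:
    f0=o["ft_force"]
    for i in range(8):
        z-=.0006; bot.move_straight([cmd[0],cmd[1],z],rate=.03); bot.sleep(.05); o=bot.observe(); d=o["ft_force"]-f0
        if d[2]>3: break
    print(i,"rim above floor est",o["tool_pos"][2]-g[2],d.round(2),o["t"])
s=bot.grab_frame("scene"); cv2.imwrite("pics/l2.png",cv2.resize(s[140:240,190:323],(800,600),interpolation=cv2.INTER_CUBIC)[:,:,::-1])
E
```

```text
err [-0.0001  0.     -0.0001]
rim above floor est 0.0022133971712488404 [-0.3991093   0.761369   -0.71692066] [-0.0002 -0.    ] 38.2417
4 rim above floor est 2.1602293426181696e-05 [-1.67  0.39  6.58] 39.7417
```

Contact came at 0.02 mm above the estimated floor height. Releasing, retreating and checking.

```bash
python3 - <<'E'
from h import *
bot.command_gripper(.08); bot.sleep(.1); o=bot.observe(); print(o["opening"],o["finger_force"],o["ft_force"])
bot.move_straight(o["tool_pos"]+[0,0,.16],rate=.2); st=bot.observe(); k=cam("wrist",st)
w=bot.grab_frame("wrist"); s=bot.grab_frame("scene")
print("expect top px",proj(*k,np.array([.5466,.0286,.085])),st["t"])
cv2.imwrite("pics/end.png",np.hstack([cv2.resize(w,(400,300)),cv2.resize(s[140:240,190:323],(400,300))])[:,:,::-1])
E
```

```text
0.0800089661958667 0.0 [ 0.03858468  0.7481611  -0.35327328]
expect top px [281.82544598 201.88886015] 41.1833
```

View pics/end.png

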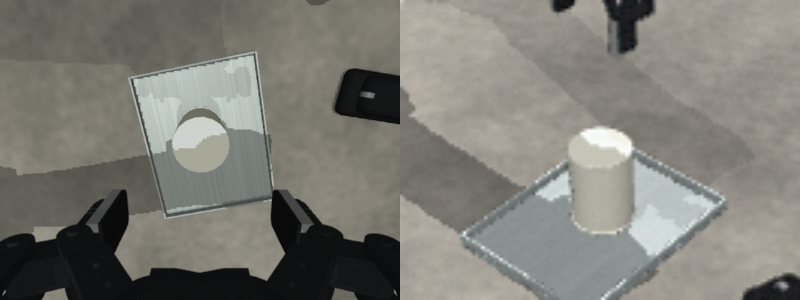

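The large beaker stands upright and flat on the tray, with its top at about (281,202), as expected. The gripper is clear of it.

```bash
python3 -c "
from workcell import bot
print(bot.close_job())"
```

```text
the job is handed in; nothing more can be done
None
```

The three beakers are nested mouth down on the tray in size order, rims flat and let go. I touched nothing else, and the job was handed in at about 41 s of the 64 s allowed; the hand-in returned no verdict.

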